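# Set the levelling foot of a spring-lifted work rest with a spirit level

### The arm

A 6-joint arm with a two-finger parallel gripper is mounted at the origin on a cart in front of the work surface, level with it; the furniture and walls round the work are solid. World frame = base frame: x ahead of the robot, y to its left, z up, the work surface at z = 0. Lengths are in m, angles in rad, forces in N, time in s.
With the tool pointing down it reaches from about 0.325 to 0.85 m from the base axis. Payload 4.4 kg.
Tool frame: the origin (TCP) lies midway between the tips of the shut fingers; the grasp point (between the pads) lies behind it (bot.hold_point_z is the z of the grasp point in the tool frame, in m); z points along the fingers, y is the line along which they close (so a half turn about z gives the same grasp; the last joint's range is limited). The gripper opens to 94 mm and grips with 3 to 60 N. Pads are 16 mm wide; open, the fingers measure 119 mm over their backs; the gripper's body (75 mm by 177 mm) begins 78 mm behind the grasp point.
Start: joints at [1.19, 0.207, 1.542, -0, 1.393, -0.15], TCP at [0.132, 0.56, 0.205] pointing down, gripper open.
Joint ranges: [-2.73, 2.73], [-0.86, 2.22], [0.23, 2.46], [-1.11, 4.25], [0.08, 2.63], [-2.82, 2.82]. Speed limits (rad/s): [2.79, 2.79, 3.14, 3.14, 3.14, 3.14].

### API

Orientations are given as [roll, pitch, yaw] about the fixed x, y, z axes, in that order (R = Rz(yaw) Ry(pitch) Rx(roll)).
In Python, from station import readout, eyes, ticket, bot gives the robot as it stands. The module is installed in compiled form; this text tells all that it offers.
- The arm moves only by the shell command python3 -m crank 'ROWS' [FORCE]. ROWS is text: rows parted by semicolons, each of 7 numbers parted by spaces: the shift along the world's x, y, z normalised to -1 to 1, where 1 is 0.02 m, then the turn, a rotation vector about the world's x, y, z normalised to -1 to 1, where 1 is 0.08 rad, then the closure, from 0 (fully open) to 1 (shut). In form: dx dy dz ax ay az gripper; .... A call has 1 to 5 rows; each row shifts and turns the commanded pose from where the row before left it; what a row does not reach is not made up. A row lasts 1/10 s, in which the tool goes at most 50 mm and 8.59 degrees, less where a joint would pass 70% of its speed; a pose out of reach is approached as far as the arm can. A call with a number of a shift or a turn outside -1 to 1 is refused whole. A call with a gripper value outside its range is refused whole. The fingers move at their own pace and stop on an object; FORCE is the grip in N (left out, the last holds). Time passes only in rows, so rows that do not move let the fingers close. It gives the time, the measured TCP pose, the force, the opening and the grip force at its end, in the units of the state.
- readout.read_state(): the state, without advancing time (a new reading comes with each control period).
- eyes.snapshot(name): name is "scene" or "side" or "wrist"; returns the picture (480x640x3 uint8, blue, green, red); there is no depth.
- eyes.camera_info(name): a dict with "fx", "fy", "cx", "cy" (pixels), "k1" (the pictures are not rectified: a ray, as slopes to the right and down, at radius r is drawn at 1 + k1 r^2 times it, then the intrinsics apply), "xyz" and "orientation" of the camera in the world; the wrist camera has in their place "mount" (4x4, takes a point from camera to tool coordinates, whose origin is the TCP and whose axes are the flange's). Camera axes: x right, y up, looking along -z (the intrinsics and any distortion apply to the point x, -y, -z); pixel columns grow to the right and rows downward; lengths in m; the calibration is good to about 2 mm. A picture is of the moment at which its call begins: read the wrist's pose just before it. camera_info takes no time and is no camera call.
- ticket.hand_in(): hands the job in; it is judged then, once.
The state is a dict: "clock": time; "qpos": joint angles; "joint_vel": joint speeds; "joint_torque": joint torques, N m; "position": TCP position; "eef_rot": TCP orientation; "wrist_force": force on the tool from outside, world axes, zero at the start; "moment": the same for the moment, N m; "width": finger opening in m; "grasp_force": force on a finger pad.
Only numpy, scipy, OpenCV 4.12 (cv2) and the standard library are available. Lean on these libraries where they do the work, as an engineer would, in place of code of your own. Each camera call takes 0.05 s, during which the arm holds its last target. There are 200 camera calls.

### The job

The wooden leaf of the spring-lifted work rest must lie level when stock pushes it down onto its foot, but the foot is wound in too far. Lay the spirit level on the leaf, lengthwise from hinge to foot, and let go of it; then wind the black knob of the foot until the bubble stands between its two lines while you press one flat end of the level (not the glass) down so that the foot bears on the base. Press firmly but not hard, disturb nothing else, and finish still pressing, bubble centred, so that I can run the lock nut down.

Things in the scene. Friction and masses are not known exactly. Their poses are not given: they have to be found in the camera images.
- rest_base: Grey steel base of the work rest, 290 x 120 x 10 mm, fixed on the bench. Origin: centre of its underside; x from hinge end to foot end, y across, z up. Hinge axis along y at x = -105, z = 56 mm, between two cheeks at y = +-54 mm (x -122 to -88, tops at z = 73 mm). Steel wear disc under the foot at x = 115 mm, top at z = 13 mm.
- leaf: Wooden board, 12 mm thick, with a steel tongue for the foot. Origin on the hinge axis; x to the foot, z up. Board x 9 to 189, y +-48 mm, upper face at z = 6 mm. Foot axis at x = 220, y = 0. Springs hold it 0.05 rad above level (foot end high), also under the level's weight; 4 to 7 N pressed near the board's foot end takes it down till the foot stands on the base, then it is rigid.
- leaf_mid (a point): Centre of the board's upper face, 99 mm from the hinge axis, 62 mm above the bench when the leaf is level; axes as the leaf's.
- foot: Levelling foot: an upright 12 mm screw through the leaf's tongue, with a 30 mm rubber pad below with a slightly domed face (over the wear disc), a slack hexagonal lock nut, and the knob on top. Origin: centre of the pad's underside; z up along the screw.
- knob_grip (a point): Middle of the round black fluted knob on the foot's screw, 43 mm diameter, 25 mm tall: on its axis, 13 mm above the knob's underside, 55 to 63 mm above the leaf's face. z up along the axis. To be gripped across any diameter from above; it stays where it is left.
- foot_knob (a joint): Turn of the knob in rad, growing clockwise seen from above. A clockwise turn drives the foot 12 mm down out of the leaf, so the pressed leaf stands 12 mm higher at the foot. It starts 1 to 3.5 rad short of the right setting: the pressed leaf slopes down to the foot. Stops at -6.5 and 5.5.
- level: Spirit level, plain steel bar 160 x 28 mm, 32 mm high, about 0.4 kg. Origin: centre of its underside; x along its length, z up. On top of each end a flat land (x = +-36 to +-80 mm) 32 mm above the underside; between them the bar is 17 mm high and carries the vial.
- vial: The level's glass tube, 68 mm long, 14 mm diameter, lying along x between the lands, its top 30.5 mm above the underside. Same origin and axes as the level. Not to be pressed on.
- bubble (a joint): Bubble's place along the level's own x in m, 0 in the middle. The bubble is 12 mm long and goes to the higher end, 0.4 mm per milliradian of slope, at most 15 mm. Two black lines round the vial, 7.5 mm each side of the middle: the bubble is between them when this is within 0.0015 of 0. Comes to rest in about 1 s.
- spanner: Bystander: steel combination spanner, 277 mm long, 10 mm high.
- bolt: Bystander: steel hexagon bolt, 98 mm long, lying.
- nut: Bystander: big steel nut, 36 x 41 mm, 19 mm high.
- oil_can: Bystander: pump oil can, 72 x 100 mm, 170 mm tall.
- square: Bystander: try square, 110 x 212 mm, 18 mm high.
- offcut: Bystander: wood offcut, 51 x 130 mm, 25 mm high.
- wedge: Bystander: sawn wooden wedge, 32 x 90 mm, 27 mm high.
- t_stud: Bystander: turned steel stud standing on its foot, 42 mm diameter, 69 mm tall.

How it is judged:
By the outcome, as a careful person would: the job done as asked, in the order asked, and still so for the second after the job is handed in, while the arm keeps its last pose, push and grip.
It also fails if it takes over 72 s, if anything falls off the work surface, if the arm or the gripper's body presses on something with over 40 N, if the wrist force passes 120 N, or if a joint passes its speed limit or range.

## Working session

There is one attempt and no reset: what is moved stays moved. The work goes in short steps, Python scripts to look and compute and a shell command to move; the robot and the scene stay as the last step left them, time stands still between calls to the robot, and variables do not carry over. Pictures are saved under pics/ and viewed, at most 12 in all, crops included, and the job is handed in when it is done.

```bash
mkdir -p pics; python3 - <<'E'
from station import readout, eyes, bot
import cv2
print(readout.read_state()); print(bot.hold_point_z)
for n in ("scene","side","wrist"):
    print(n, eyes.camera_info(n)); 
    im=eyes.snapshot(n); cv2.imwrite(f"pics/{n}0.png",im)
E
```

```text
{'clock': 0.0, 'qpos': array([ 1.18949893e+00,  2.07407047e-01,  1.54295457e+00,  9.23368385e-06,
        1.39347509e+00, -1.50489680e-01]), 'joint_vel': array([ 7.26149143e-05, -1.85453921e-03,  1.10428144e-03, -3.19333243e-04,
        2.49744433e-04,  6.47810331e-04]), 'joint_torque': array([-4.31376884e-04, -3.70897436e+01, -2.81404799e+01,  6.96684374e-02,
        3.63600638e-02, -2.00748354e-04]), 'position': array([0.13123892, 0.55899709, 0.20429787]), 'eef_rot': array([-3.13937532e+00, -3.45416618e-04,  2.91078291e+00]), 'wrist_force': array([1.31509072, 0.6350888 , 0.02397882]), 'moment': array([ 0.00451943, -0.01063674,  0.0012368 ]), 'grasp_force': 0.0, 'width': 0.0939768069203511}
-0.0188
scene {'fx': 521.9439154306771, 'fy': 521.9439154306771, 'cx': 313.2810800694198, 'cy': 232.05687775732866, 'k1': -0.0516010581221375, 'xyz': array([-0.24145563,  1.12126101,  0.85571883]), 'orientation': array([ 0.98716463,  0.00409085, -2.45105399])}
side {'fx': 588.4486068143825, 'fy': 588.4486068143825, 'cx': 320.76675662433206, 'cy': 228.57475981814068, 'k1': 0.06170954947161243, 'xyz': array([ 0.06441029, -0.78603798,  0.82815409]), 'orientation': array([ 0.96977324,  0.01944616, -0.415777  ])}
wrist {'fx': 380.7742092229028, 'fy': 380.7742092229028, 'cx': 320.092288282755, 'cy': 242.80665861435506, 'k1': 0.02871648925776752, 'mount': array([[-1.29945464e-03,  9.65502319e-01,  2.60391213e-01,
         7.54746088e-02],
       [ 9.99998689e-01,  1.00309494e-03,  1.27102001e-03,
        -2.89446582e-04],
       [ 9.65975663e-04,  2.60392524e-01, -9.65502357e-01,
        -1.78932345e-01],
       [ 0.00000000e+00,  0.00000000e+00,  0.00000000e+00,
         1.00000000e+00]])}
```

View pics/scene0.png

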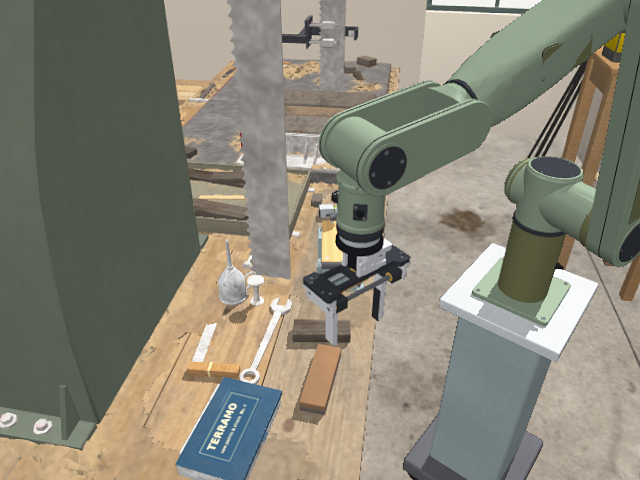

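View pics/side0.png

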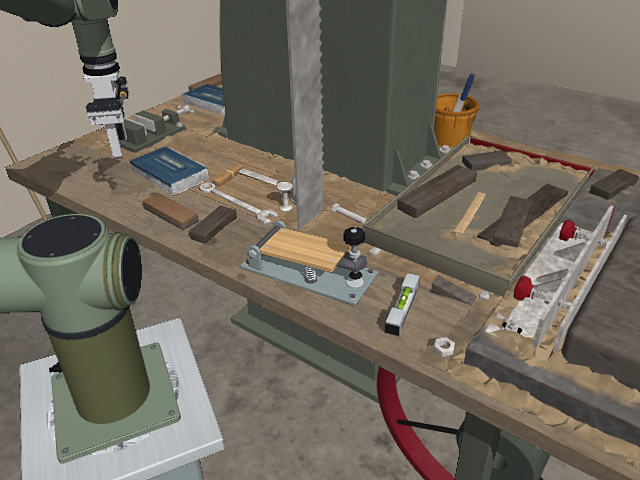

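Side view: leaf around (300,250), knob at (354,237), level at (403,305) with its vial green; saw blade behind the rest at (308,215). Scene view: the arm hides the rest.

```bash
cat > h.py <<'E'
import numpy as np, cv2
from scipy.spatial.transform import Rotation as R
from station import readout, eyes
def campose(n, st=None):
    c=eyes.camera_info(n)
    if n!="wrist": return c,R.from_euler('xyz',c['orientation']).as_matrix(),np.array(c['xyz'])
    T=np.eye(4);T[:3,:3]=R.from_euler('xyz',st['eef_rot']).as_matrix();T[:3,3]=st['position']
    M=T@c['mount']; return c,M[:3,:3],M[:3,3]
def ray(n,uv,st=None):
    c,Rm,p=campose(n,st)
    xd=np.array([(uv[0]-c['cx'])/c['fx'],(uv[1]-c['cy'])/c['fy']]); x=xd.copy()
    for _ in range(20): x=xd/(1+c['k1']*(x@x))
    d=Rm@np.array([x[0],-x[1],-1]); return p,d
def onz(n,uv,z,st=None):
    p,d=ray(n,uv,st); return p+d*(z-p[2])/d[2]
def proj(n,P,st=None):
    c,Rm,p=campose(n,st); q=Rm.T@(np.array(P)-p); x=np.array([q[0],-q[1]])/-q[2]
    x=x*(1+c['k1']*(x@x)); return np.array([c['cx']+c['fx']*x[0],c['cy']+c['fy']*x[1]])
E
python3 - <<'E'
from h import *
for nm,uv,z in [("level far top",(410,276),.032),("level near top",(393,325),.032),("vial",(405,297),.03),("knob top",(354,231),.14),("pad",(355,280),.013),("base L",(241,265),.01),("base far R",(378,270),.01),("base near R",(357,303),.01),("base far L",(268,226),.01),("blade",(308,225),.0),("nut",(444,345),.02),("wedge",(452,291),.02)]:
    print(nm,onz("side",uv,z).round(3))
im=cv2.imread("pics/side0.png")[190:390,220:480]
cv2.imwrite("pics/side0c.png",cv2.resize(im,(780,600),interpolation=cv2.INTER_CUBIC))
E
```

```text
level far top [0.619 0.038 0.032]
level near top [ 0.512 -0.077  0.032]
vial [ 0.576 -0.014  0.03 ]
knob top [0.516 0.1   0.14 ]
pad [0.518 0.096 0.013]
base L [0.31  0.256 0.01 ]
base far R [0.581 0.109 0.01 ]
base near R [0.49  0.031 0.01 ]
base far L [0.418 0.379 0.01 ]
blade [0.515 0.354 0.   ]
nut [ 0.579 -0.152  0.02 ]
wedge [ 0.68  -0.029  0.02 ]
```

View pics/side0c.png

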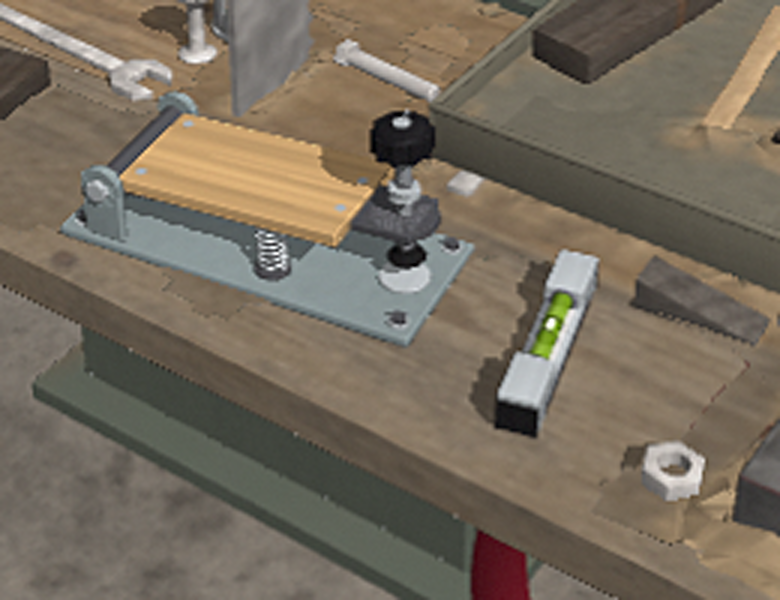

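The crop confirms it: rest with hinge at left (crop 97,188), knob (402,138), level lying at about 47° yaw with its lands at (574,270) and (525,385). I move over the level.

```bash
r='x'; python3 -m crank '0.3 -0.5 1 0 0 -0.9 0;0.76 -1 1 0 0 -0.9 0;0.76 -1 0.5 0 0 -0.9 0;0.76 -1 0 0 0 -0.9 0;0.76 -1 0 0 0 -0.9 0' >/dev/null
python3 -m crank '0.76 -1 0 0 0 -0.9 0;0.76 -1 0 0 0 -0.9 0;0.76 -1 0 0 0 -0.9 0;0.76 -1 0 0 0 -0.9 0;0.76 -1 0 0 0 -0.9 0' >/dev/null
python3 -m crank '0.76 -1 0 0 0 -0.9 0;0.76 -1 0 0 0 -0.9 0;0.76 -1 0 0 0 -0.9 0;0.76 -1 0 0 0 -0.9 0;0.76 -1 0 0 0 -0.9 0'
python3 -m crank '0.76 -1 0 0 0 -0.9 0;0.76 -1 0 0 0 -0.9 0;0.76 -1 0 0 0 -0.9 0;0.76 -1 0 0 0 -0.9 0;0.76 -1 0 0 0 -0.9 0' >/dev/null
python3 -m crank '0.76 -1 0 0 0 -0.9 0;0.76 -1 0 0 0 -0.9 0;0.76 -1 0 0 0 -0.9 0;0.76 -1 0 0 0 -0.9 0;0.76 -1 0 0 0 -0.9 0'
python3 - <<'E'
from h import *
st=readout.read_state(); im=eyes.snapshot("wrist"); cv2.imwrite("pics/w1.png",im); np.save("w1.npy",st,allow_pickle=True)
print(st['position'],st['eef_rot'],st['qpos'])
E
```

```text
clock: 1.65
position: [0.3506, 0.2688, 0.2552]
eef_rot: [-3.141, 0.0, 1.828]
wrist_force: [0.3, -0.2, -0.7]
width: 0.0943
grasp_force: 0.0
clock: 2.65
position: [0.5026, 0.0688, 0.2551]
eef_rot: [-3.141, 0.0, 1.108]
wrist_force: [-0.3, -0.3, -0.9]
width: 0.0936
grasp_force: 0.0
[0.50258513 0.06884893 0.25505758] [-3.14088772e+00  2.56666007e-04  1.10766354e+00] [-3.46532417e-02  2.55304386e-02  1.63943250e+00  5.96890833e-05
  1.47737756e+00  4.28474043e-01]
```

View pics/w1.png

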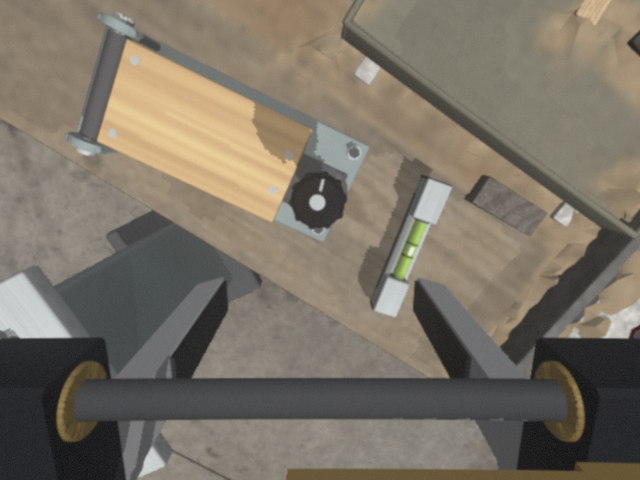

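Wrist view shows both: level from (436,183) to (388,312), board corners (130,43),(100,140),(275,220),(312,130), knob top centre (318,202).

```bash
python3 - <<'E'
from h import *
st=np.load("w1.npy",allow_pickle=True).item(); im=cv2.imread("pics/w1.png")
hsv=cv2.cvtColor(im,cv2.COLOR_BGR2HSV)
def roi(m,x0,x1,y0,y1):
    o=np.zeros_like(m);o[y0:y1,x0:x1]=m[y0:y1,x0:x1];return o
gr=cv2.inRange(hsv,(28,90,80),(50,255,255)); wh=cv2.inRange(hsv,(0,0,150),(180,45,255))
lv=roi(gr|wh,360,465,165,325); lv=cv2.morphologyEx(lv,cv2.MORPH_OPEN,np.ones((3,3)))
cs=cv2.findContours(lv,0,2)[0]
for c in cs:
    if cv2.contourArea(c)>60:
        r=cv2.minAreaRect(c);print("lv",cv2.contourArea(c),[x for x in r]); 
pts=np.vstack([c for c in cs if cv2.contourArea(c)>60]); b=cv2.boxPoints(cv2.minAreaRect(pts))
B=np.array([onz("wrist",p,.032,st) for p in b]); print("levelbox",b.round(1),B.round(4)); print("sides",np.linalg.norm(B-np.roll(B,1,0),axis=1),"centre",B.mean(0))
g=np.argwhere(roi(gr,360,465,165,325))[:,::-1]; print("vial",g.mean(0),onz("wrist",g.mean(0),.027,st))
bd=roi(cv2.inRange(hsv,(10,70,120),(25,200,255)),90,320,30,230); 
c=max(cv2.findContours(cv2.morphologyEx(bd,cv2.MORPH_OPEN,np.ones((3,3))),0,2)[0],key=cv2.contourArea)
b=cv2.boxPoints(cv2.minAreaRect(c)); print("board px",b.round(1))
# board face height 0.062 + 0.05*x
for p in b: print(p.round(1),onz("wrist",p,.0625,st).round(4),onz("wrist",p,.0715,st).round(4))
k=roi(cv2.inRange(hsv,(0,0,0),(180,255,50)),285,355,160,235)
c=max(cv2.findContours(cv2.morphologyEx(k,cv2.MORPH_OPEN,np.ones((5,5))),0,2)[0],key=cv2.contourArea)
print("knob",cv2.minEnclosingCircle(c)); kc=cv2.minEnclosingCircle(c)[0]
for z in (.14,.145,.15): print(onz("wrist",kc,z,st),onz("wrist",(317,202),z+.005,st))
for z in (.13,.14,.15): print("side knob",onz("side",(354,234),z))
E
```

```text
lv 836.0 [(391.7514343261719, 297.8964538574219), (24.23077392578125, 38.9230842590332), 22.619861602783203]
lv 1865.0 [(420.8697814941406, 230.61244201660156), (26.384618759155273, 104.76924896240234), 22.61986541748047]
levelbox [[373.  311.2]
 [428.8 177.2]
 [453.2 187.3]
 [397.4 321.3]] [[ 0.5055 -0.0611  0.032 ]
 [ 0.6206  0.0514  0.032 ]
 [ 0.6393  0.0302  0.032 ]
 [ 0.5253 -0.0852  0.032 ]]
sides [0.03123771 0.16097411 0.02825771 0.16221578] centre [ 0.57264619 -0.01614619  0.032     ]
vial [409.152513   249.39341421] [ 0.5720098  -0.01344274  0.027     ]
board px [[ 81.3 134.2]
 [126.7  38.4]
 [316.1 128.1]
 [270.7 223.9]]
[ 81.3 134.2] [0.3401 0.2387 0.0625] [0.3448 0.2362 0.0715]
[126.7  38.4] [0.4233 0.2866 0.0625] [0.426  0.2829 0.0715]
[316.1 128.1] [0.5376 0.1469 0.0625] [0.5376 0.1467 0.0715]
[270.7 223.9] [0.456  0.0857 0.0625] [0.458  0.0869 0.0715]Traceback (most recent call last):
  File "<stdin>", line 21, in <module>
ValueError: max() iterable argument is empty
```

```bash
python3 - <<'E'
from h import *
st=np.load("w1.npy",allow_pickle=True).item(); im=cv2.imread("pics/w1.png")
g=cv2.cvtColor(im,cv2.COLOR_BGR2GRAY); print(g[202,285:355:4],g[155:240:5,318])
k=np.zeros_like(g); k[165:235,285:355]=(g[165:235,285:355]<52)*255
c=max(cv2.findContours(cv2.morphologyEx(k,cv2.MORPH_OPEN,np.ones((5,5))),0,2)[0],key=cv2.contourArea)
kc,kr=cv2.minEnclosingCircle(c); print("knob",kc,kr)
for z in (.14,.15): print(onz("wrist",kc,z,st),"d",2*kr/380*(campose("wrist",st)[2][2]-z),"side",onz("side",(354,233),z-.004))
cv2.imwrite("pics/w1c.png",cv2.resize(im[10:250,60:380],(800,600),interpolation=cv2.INTER_CUBIC))
E
```

```text
[122  68  52  57  57  53 141 198 195 199 123  57  56  54  53  75 126 122] [132  93  77  76  52  60  65  94 171 196 199 136  55  55  55  99 163]Traceback (most recent call last):
  File "<stdin>", line 5, in <module>
ValueError: max() iterable argument is empty
```

```bash
python3 - <<'E'
from h import *
st=np.load("w1.npy",allow_pickle=True).item(); im=cv2.imread("pics/w1.png")
cv2.imwrite("pics/w1c.png",cv2.resize(im[10:250,60:380],(800,600),interpolation=cv2.INTER_CUBIC))
g=cv2.cvtColor(im,cv2.COLOR_BGR2GRAY)
k=np.zeros_like(g); k[165:235,285:355]=(g[165:235,285:355]<66)*255
c=max(cv2.findContours(cv2.morphologyEx(k,cv2.MORPH_OPEN,np.ones((5,5))),0,2)[0],key=cv2.contourArea)
kc,kr=cv2.minEnclosingCircle(c); print("knob",kc,kr)
for z in (.14,.15): print(onz("wrist",kc,z,st),"d",2*kr/380*(campose("wrist",st)[2][2]-z),"side",onz("side",(354,233),z-.004))
E
```

```text
knob (317.34039306640625, 199.30812072753906) 28.64834976196289
[0.51453891 0.09722689 0.14      ] d 0.04432495274491426 side [0.51508105 0.09902711 0.136     ]
[0.51529567 0.09855505 0.15      ] d 0.042817144862705686 side [0.50856992 0.08624    0.146     ]
```

View pics/w1c.png

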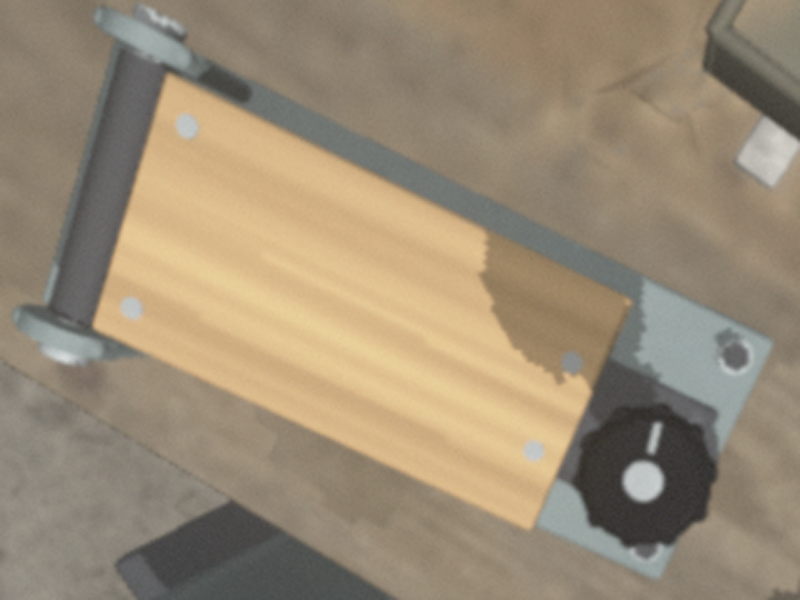

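Crop: board corners at (168,75),(630,300),(531,530),(95,330); knob centre (645,477), index mark pointing up at (655,437).

```bash
python3 - <<'E'
from h import *
st=np.load("w1.npy",allow_pickle=True).item()
q=np.array([(168,75),(630,300),(531,530),(95,330)])/2.5+[60,10]
zs=[.0625,.0715,.0715,.0625]
P=np.array([onz("wrist",a,z,st) for a,z in zip(q,zs)]);print(P.round(4)); print("sides",np.linalg.norm(P-np.roll(P,-1,0),axis=1).round(4),"mid",P.mean(0).round(4))
d=P[1]+P[2]-P[0]-P[3]; print("yaw deg",np.degrees(np.arctan2(d[1],d[0])),"tilt",d[2]/np.hypot(*d[:2])); d/=np.linalg.norm(d)
print("knob pred",P.mean(0)+d*.121)
s=readout.read_state();print(s['position'],s['clock'])
E
```

```text
[[0.423  0.2854 0.0625]
 [0.5335 0.1469 0.0715]
 [0.4603 0.0879 0.0715]
 [0.3496 0.2262 0.0625]]
sides [0.1774 0.094  0.1775 0.0943] mid [0.4416 0.1866 0.067 ]
yaw deg -51.36226346986319 tilt 0.050788077226485984
knob pred [0.51705465 0.0922086  0.07313745]
[0.50479837 0.06584341 0.25502275] 2.7
```

```bash
python3 -m crank '0.68 -0.8 -0.7 0 0 -0.83 0.4;0.68 -0.8 -0.8 0 0 -0.83 0.4;0.68 -0.8 -1 0 0 -0.83 0.4;0.68 -0.8 -1 0 0 -0.83 0.4;0.68 -0.8 -1 0 0 -0.83 0.4' >/dev/null
python3 -m crank '0 0 -1 0 0 0 0.4;0 0 -1 0 0 0 0.4;0 0 -1 0 0 0 0.4;0 0 -1 0 0 0 0.4;0 0 0 0 0 0 0.4'
python3 - <<'E'
from h import *
st=readout.read_state(); im=eyes.snapshot("wrist"); cv2.imwrite("pics/w2.png",im); np.save("w2.npy",st,allow_pickle=True)
print(st['position'],st['eef_rot'],proj("wrist",[.5725,-.0145,.03],st))
E
```

```text
clock: 3.7
position: [0.567, -0.0095, 0.0819]
eef_rot: [-3.135, 0.005, 0.779]
wrist_force: [-1.0, -0.8, -1.4]
width: 0.0563
grasp_force: 0.0
[ 0.56701091 -0.00950828  0.08187288] [-3.13518761  0.00450893  0.77926414] [331.72812798 261.65850522]
```

View pics/w2.png

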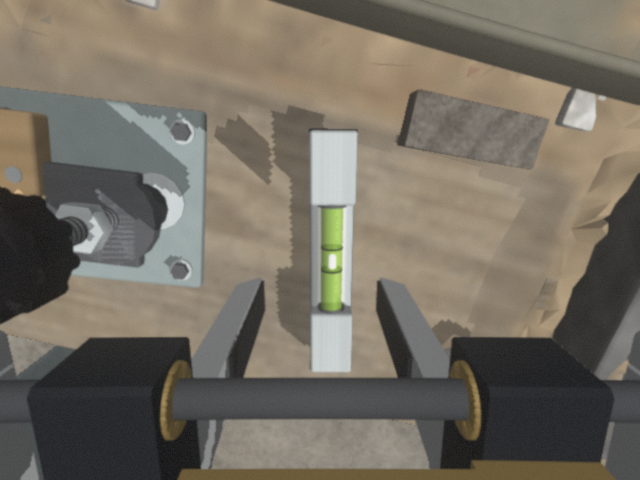

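Level is upright between the fingers, vial from row 205 to 308 at column 332, bubble at (332,261), as predicted by the projection.

```bash
python3 -m crank '0.28 -0.25 0 0 0 0 0.4;0 0 -1 0 0 0 0.4;0 0 -1 0 0 0 0.4;0 0 -1 0 0 0 0.4;0 0 -0.7 0 0 0 0.4'
python3 -m crank '0 0 0 0 0 0 0.4;0 0 0 0 0 0 0.9;0 0 0 0 0 0 0.9;0 0 0 0 0 0 0.9;0 0 0 0 0 0 0.9' 25
python3 -m crank '0 0 0 0 0 0 0.9;0 0 0 0 0 0 0.9'
```

```text
clock: 4.25
position: [0.5771, -0.0157, 0.0118]
eef_rot: [3.14, -0.001, 0.779]
wrist_force: [0.6, 0.0, -0.4]
width: 0.0566
grasp_force: 0.0
clock: 4.75
position: [0.5753, -0.0141, 0.0123]
eef_rot: [-3.139, -0.0, 0.778]
wrist_force: [-3.6, 5.1, 3.9]
width: 0.0277
grasp_force: 3.4
clock: 4.95
position: [0.5753, -0.0141, 0.0122]
eef_rot: [-3.139, -0.0, 0.779]
wrist_force: [-4.5, 3.4, 5.4]
width: 0.0276
grasp_force: 25.0
```

Only ~5 mm of overlap with the 17 mm bar; regrip lower.

```bash
python3 -m crank '0 0 0 0 0 0 0.5;0 0 -0.2 0 0 0 0.5;0 0 -0.25 0 0 0 0.5;0 0 0 0 0 0 0.5;0 0 0 0 0 0 0.9' 25
python3 -m crank '0 0 0 0 0 0 0.9;0 0 0 0 0 0 0.9;0 0 0 0 0 0 0.9;0 0 0 0 0 0 0.9'
python3 -m crank '0 0 0.5 0 0 0 0.9;0 0 1 0 0 0 0.9;0 0 1 0 0 0 0.9;0 0 1 0 0 0 0.9;0 0 1 0 0 0 0.9'
```

```text
clock: 5.45
position: [0.5756, -0.0154, 0.0019]
eef_rot: [-3.141, 0.001, 0.779]
wrist_force: [-0.3, 0.1, -0.4]
width: 0.042
grasp_force: 0.0
clock: 5.85
position: [0.5756, -0.015, 0.0024]
eef_rot: [-3.141, 0.0, 0.779]
wrist_force: [-1.1, 1.4, 0.7]
width: 0.0279
grasp_force: 25.0
clock: 6.35
position: [0.5755, -0.0154, 0.0931]
eef_rot: [-3.141, 0.001, 0.779]
wrist_force: [-0.2, -0.0, -4.0]
width: 0.0279
grasp_force: 25.0
```

```bash
python3 -m crank '0 0 1 0 0 0 0.9;0 0 1 0 0 0 0.9;0 0 1 0 0 0.9 0.9;-0.34 0.5 1 0 0 0.9 0.9;-0.34 0.5 1 0 0 0.9 0.9' >/dev/null
python3 -m crank '-0.34 0.5 0 0 0 0.9 0.9;-0.34 0.5 0 0 0 0.9 0.9;-0.34 0.5 0 0 0 0.9 0.9;-0.34 0.5 0 0 0 0.9 0.9;-0.34 0.5 0 0 0 0.9 0.9' >/dev/null
python3 -m crank '-0.34 0.5 0 0 0 0.9 0.9;-0.34 0.5 0 0 0 0.9 0.9;-0.34 0.5 0 0 0 0.9 0.9;-0.34 0.5 0 0 0 0.9 0.9;-0.34 0.5 0 0 0 0.9 0.9' >/dev/null
python3 -m crank '-0.34 0.5 0 0 0 0.9 0.9;-0.34 0.5 0 0 0 0.9 0.9;-0.34 0.5 0 0 0 0.9 0.9;-0.34 0.5 0 0 0 0.9 0.9;0 0 0 0 0 0 0.9'
python3 - <<'E'
from h import *
st=readout.read_state(); im=eyes.snapshot("wrist"); cv2.imwrite("pics/w3.png",im); np.save("w3.npy",st,allow_pickle=True)
print(st['position'],st['eef_rot'],st['qpos'][5]); t=st['position']
print("units dx dy",(np.array([.4395,.190])-t[:2])/.02,"z",(t[2]-.0695)/.02,"yaw",(np.radians(128.6)-st['eef_rot'][2])/.08)
E
```

```text
clock: 8.35
position: [0.4659, 0.1455, 0.1923]
eef_rot: [-3.141, -0.0, 2.004]
wrist_force: [0.3, 0.5, -4.4]
width: 0.0277
grasp_force: 25.0
[0.46591637 0.14545094 0.19226094] [-3.14075976e+00 -4.00452466e-04  2.00435186e+00] -0.3086181521826151
units dx dy [-1.32081829  2.22745324] z 6.138047124060944 yaw 3.001769442356833
```

View pics/w3.png

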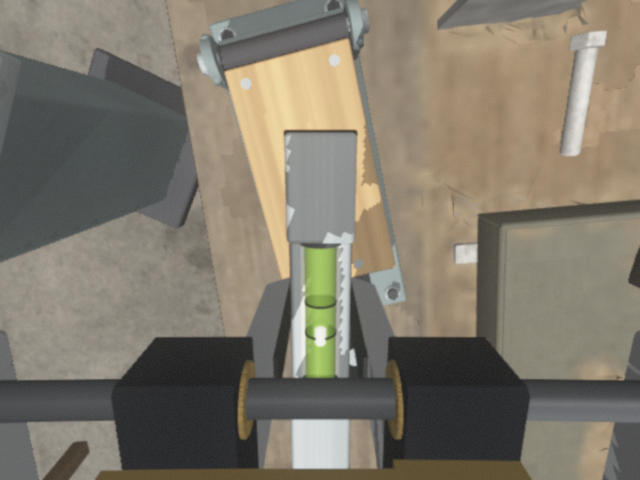

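Level held level between the fingers, vial lines at about (320,301) and (320,331); board below, hinge at top.

```bash
python3 - <<'E'
from h import *
st=np.load("w3.npy",allow_pickle=True).item()
P=(onz("wrist",(320,301),.2185,st)+onz("wrist",(320,331),.2185,st))/2
print("vial centre - TCP",P-st['position'], "along tool x", (P-st['position'])@R.from_euler('xyz',st['eef_rot']).as_matrix()[:,0])
E
python3 -m crank '-0.33 0.56 0 -0.12 -0.1 0.75 0.9;-0.33 0.56 0 -0.12 -0.1 0.75 0.9;-0.33 0.56 -0.5 -0.12 -0.1 0.75 0.9;-0.33 0.56 -1 -0.12 -0.1 0.75 0.9;0 0 -1 0 0 0 0.9'
python3 -m crank '0 0 -1 0 0 0 0.9;0 0 -1 0 0 0 0.9;0 0 -0.5 0 0 0 0.9;0 0 0 0 0 0 0.9'
```

```text
vial centre - TCP [-0.00050178  0.00058784  0.02623906] along tool x 0.0007547544883100011
clock: 8.9
position: [0.4406, 0.1903, 0.1424]
eef_rot: [3.133, 0.05, 2.243]
wrist_force: [0.8, 0.0, -4.2]
width: 0.0274
grasp_force: 25.0
clock: 9.3
position: [0.4396, 0.1887, 0.0909]
eef_rot: [3.138, 0.048, 2.241]
wrist_force: [0.5, -0.4, -3.4]
width: 0.0277
grasp_force: 25.0
```

```bash
python3 -m crank '0 0 -0.6 0 0 0 0.9;0 0 -0.3 0 0 0 0.9;0 0 0 0 0 0 0.9'; python3 -m crank '0 0 -0.1 0 0 0 0.9;0 0 0 0 0 0 0.9'
```

```text
clock: 9.6
position: [0.4402, 0.1893, 0.0738]
eef_rot: [3.136, 0.049, 2.242]
wrist_force: [-0.1, 0.3, -3.2]
width: 0.0278
grasp_force: 25.0
clock: 9.8
position: [0.441, 0.1896, 0.0727]
eef_rot: [3.134, 0.05, 2.243]
wrist_force: [-0.1, -0.3, -4.0]
width: 0.028
grasp_force: 25.0
```

```bash
python3 -m crank '0 0 -0.1 0 0 0 0.9;0 0 0 0 0 0 0.9'; python3 -m crank '0 0 -0.1 0 0 0 0.9;0 0 0 0 0 0 0.9';  python3 -m crank '0 0 -0.05 0 0 0 0.9;0 0 0 0 0 0 0.9'
```

```text
clock: 10.0
position: [0.4407, 0.1896, 0.0705]
eef_rot: [3.134, 0.049, 2.243]
wrist_force: [0.1, -1.1, -3.5]
width: 0.0277
grasp_force: 25.0
clock: 10.2
position: [0.4411, 0.1897, 0.0694]
eef_rot: [3.134, 0.05, 2.243]
wrist_force: [-0.9, -0.2, 3.7]
width: 0.0279
grasp_force: 25.0
clock: 10.4
position: [0.4412, 0.1896, 0.0687]
eef_rot: [3.134, 0.05, 2.243]
wrist_force: [-3.4, -0.4, 8.1]
width: 0.0279
grasp_force: 25.0
```

```bash
python3 -m crank '0 0 0.04 0 0 0 0.9;0 0 0 0 0 0 0.5;0 0 0 0 0 0 0.5;0 0 0 0 0 0 0.5' ; python3 -m crank '0 0 0.5 0 0 0 0.5;0 0 1 0 0 0 0.5;0 0 1 0 0 0 0.5;0 0 1 0 0 0 0.5;0 0 1 0 0 0 0.5'
python3 - <<'E'
from h import *
st=readout.read_state(); im=eyes.snapshot("wrist"); cv2.imwrite("pics/w4.png",im); np.save("w4.npy",st,allow_pickle=True)
print(st['position'],st['eef_rot'],st['wrist_force'])
E
```

```text
clock: 10.8
position: [0.4412, 0.1896, 0.0683]
eef_rot: [3.134, 0.05, 2.243]
wrist_force: [-0.5, -0.6, -0.5]
width: 0.046
grasp_force: 0.0
clock: 11.3
position: [0.4409, 0.1896, 0.1597]
eef_rot: [3.134, 0.05, 2.243]
wrist_force: [-0.3, -0.0, -0.4]
width: 0.0472
grasp_force: 0.0
[0.44092397 0.18961015 0.15973656] [3.13372949 0.04970498 2.24269648] [-0.27915053 -0.02858212 -0.3513691 ]
```

View pics/w4.png

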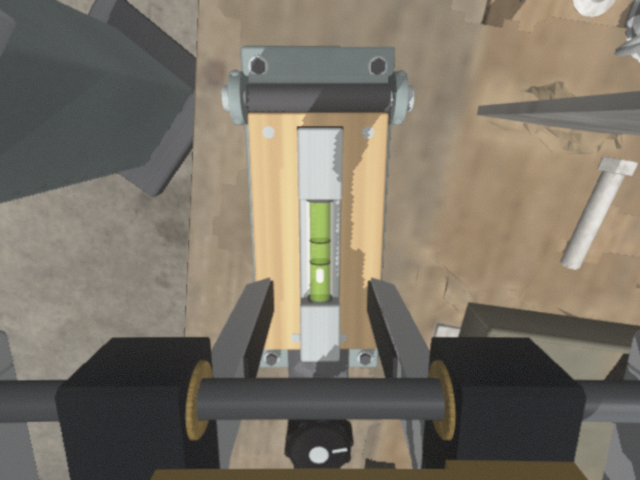

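Level lies lengthwise, centred on the board: ends at rows 128 and 360 (column 320), vial lines at rows 241/263, bubble at the foot (high) end, row 277. Now over the foot-end land with shut fingers.

```bash
python3 -m crank '0.6 -0.75 0 0.16 0.13 0 1;0.6 -0.75 0 0.16 0.13 0 1;0.6 -0.75 -0.5 0.16 0.13 0 1;0 0 -1 0 0 0 1;0 0 -0.75 0 0 0 1' 20; python3 -m crank '0 0 0 0 0 0 1;0 0 -0.2 0 0 0 1;0 0 -0.1 0 0 0 1;0 0 0 0 0 0 1'
```

```text
clock: 11.85
position: [0.4772, 0.1438, 0.1125]
eef_rot: [3.135, -0.0, 2.241]
wrist_force: [-0.4, 0.6, -0.6]
width: 0.0105
grasp_force: 0.0
clock: 12.25
position: [0.4771, 0.1448, 0.1077]
eef_rot: [3.134, 0.0, 2.243]
wrist_force: [-0.8, -0.4, -0.3]
width: 0.0004
grasp_force: 0.0
```

```bash
for i in 1; do python3 -m crank '0 0 -0.25 0 0 0 1;0 0 0 0 0 0 1'; python3 -m crank '0 0 -0.2 0 0 0 1;0 0 0 0 0 0 1';python3 -m crank '0 0 -0.15 0 0 0 1;0 0 0 0 0 0 1'; done | grep -E "pos|force: \["
```

```text
position: [0.4773, 0.1447, 0.1026]
wrist_force: [-0.1, 0.7, 0.5]
position: [0.4779, 0.1442, 0.0988]
wrist_force: [2.5, -1.9, 5.3]
position: [0.4782, 0.1437, 0.096]
wrist_force: [1.8, -3.8, 6.5]
```

```bash
(python3 -m crank '0 0 -0.15 0 0 0 1;0 0 0 0 0 0 1'; python3 -m crank '0 0 -0.15 0 0 0 1;0 0 0 0 0 0 1';python3 -m crank '0 0 -0.05 0 0 0 1;0 0 0 0 0 0 1') | grep -E "pos|force: \["
```

```text
position: [0.4785, 0.1436, 0.0933]
wrist_force: [1.3, -4.4, 6.1]
position: [0.4788, 0.1434, 0.0917]
wrist_force: [-1.5, -5.3, 13.4]
position: [0.4788, 0.1434, 0.0916]
wrist_force: [-3.2, -6.4, 18.6]
```

```bash
python3 -m crank '0 0 -0.0 0 0 0 1;0 0 0.02 0 0 0 1;0 0 0 0 0 0 1;0 0 0 0 0 0 1;0 0 0 0 0 0 1' >/dev/null; python3 -m crank '0 0 0 0 0 0 1;0 0 0 0 0 0 1;0 0 0 0 0 0 1;0 0 0 0 0 0 1;0 0 0 0 0 0 1'
python3 - <<'E'
from h import *
st=readout.read_state(); im=eyes.snapshot("wrist"); cv2.imwrite("pics/w5.png",im); np.save("w5.npy",st,allow_pickle=True)
cv2.imwrite("pics/w5c.png",cv2.resize(im[60:300,240:400],(400,600),interpolation=cv2.INTER_CUBIC))
E
```

```text
clock: 14.45
position: [0.4788, 0.1434, 0.0916]
eef_rot: [3.133, 0.004, 2.243]
wrist_force: [-2.7, -5.4, 16.7]
width: 0.0004
grasp_force: 8.0
```

View pics/w5c.png

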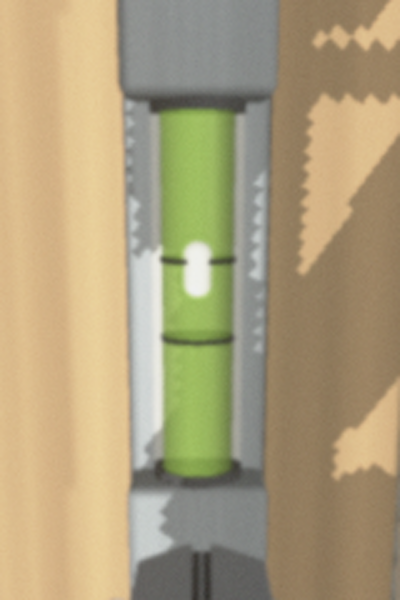

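Lines at crop rows 260 and 339, bubble centre at row 270, so bubble ≈5.8 mm toward the hinge → ≈14.5 mrad → about 1.67 rad clockwise needed. Lift and go to the knob.

```bash
python3 -m crank '0 0 0.5 0 0 0 1;0 0 1 0 0 0 1;0 0 1 0 0 0 1;0 0 1 0 0 0 0.35;0 0 1 0 0 0 0.35' >/dev/null
python3 -m crank '0.9 -1 0.2 -0.25 -0.2 0 0.35;0.9 -1 0 -0.25 -0.2 0 0.35;0 0 0 0 0 0 0.35'
python3 - <<'E'
from h import *
st4=np.load("w4.npy",allow_pickle=True).item()
for z in (.140,.146,.15): print("cap w4",onz("wrist",(318.5,455),z,st4))
st=readout.read_state(); im=eyes.snapshot("wrist"); cv2.imwrite("pics/w6.png",im); np.save("w6.npy",st,allow_pickle=True)
print(st['position'],st['eef_rot'],st['qpos'],proj("wrist",(.515,.098,.146),st))
E
```

```text
clock: 15.3
position: [0.5141, 0.1021, 0.1815]
eef_rot: [3.136, 0.052, 2.24]
wrist_force: [-0.7, 0.9, 0.4]
width: 0.0372
grasp_force: 0.0
cap w4 [0.51696376 0.09183676 0.14      ]
cap w4 [0.51297032 0.09685252 0.146     ]
cap w4 [0.51030802 0.10019636 0.15      ]
[0.51410179 0.10212659 0.18151203] [3.13614843 0.05206412 2.24015174] [ 0.05692074  0.10018018  1.71576525 -0.0410543   1.29146674 -0.6019304 ] [317.29232923 273.99887561]
```

View pics/w6.png

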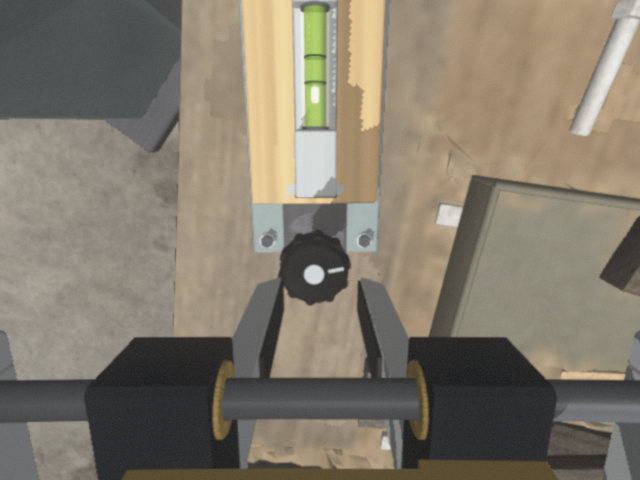

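Knob cap at (314,274), 3 px from prediction; level still straight on the board, index mark pointing right at (336,270).

```bash
python3 -m crank '0 -0.3 0 0 0 0 0.3;0 0 -0.5 0 0 0 0.3;0 0 -1 0 0 0 0.3;0 0 -1 0 0 0 0.3;0 0 -0.6 0 0 0 0.3'
python3 -m crank '0 0 0 0 0 0 0.3;0 0 0 0 0 0 0.8;0 0 0 0 0 0 0.8;0 0 0 0 0 0 0.8;0 0 0 0 0 0 0.8' 25
python3 -m crank '0 0 0 0 0 0 0.8'; python3 -c "from station import readout;print(readout.read_state()['qpos'])"
```

```text
clock: 15.85
position: [0.5107, 0.0986, 0.1179]
eef_rot: [3.138, 0.049, 2.243]
wrist_force: [0.6, -0.3, -0.9]
width: 0.0661
grasp_force: 0.0
clock: 16.35
position: [0.5131, 0.0982, 0.1216]
eef_rot: [3.135, 0.052, 2.243]
wrist_force: [-2.2, -1.0, 3.6]
width: 0.0417
grasp_force: 25.0
clock: 16.45
position: [0.513, 0.0981, 0.1215]
eef_rot: [3.135, 0.052, 2.243]
wrist_force: [-2.2, -2.2, 4.2]
width: 0.0413
grasp_force: 25.0
[ 0.04864709  0.16206289  1.7798839  -0.04187086  1.16391435 -0.60757674]
```

```bash
for k in a; do
python3 -m crank '0 0 -0.008 0.03 -0.04 -0.95 0.8;0 0 -0.008 0.03 -0.04 -0.95 0.8;0 0 -0.008 0.03 -0.04 -0.95 0.8;0 0 -0.008 0.03 -0.04 -0.95 0.8;0 0 -0.008 0.03 -0.04 -0.95 0.8'
python3 -m crank '0 0 -0.008 0.03 -0.04 -0.95 0.8;0 0 -0.008 0.03 -0.04 -0.95 0.8;0 0 -0.008 0.03 -0.04 -0.95 0.8;0 0 -0.008 0.03 -0.04 -0.95 0.8;0 0 -0.008 0.03 -0.04 -0.95 0.8'
python3 -m crank '0 0 -0.008 0.03 -0.04 -0.95 0.8;0 0 -0.008 0.03 -0.04 -0.95 0.8;0 0 -0.008 0.03 -0.04 -0.95 0.8;0 0 -0.008 0.03 -0.04 -0.95 0.8;0 0 -0.008 0.03 -0.04 -0.95 0.8'
python3 -m crank '0 0 -0.008 0.03 -0.04 -0.95 0.8;0 0 -0.008 0.03 -0.04 -0.95 0.8;0 0 -0.008 0.03 -0.04 -0.95 0.8;0 0 -0.008 0.03 -0.04 -0.95 0.8;0 0 -0.008 0.03 -0.04 -0.95 0.8'
python3 -m crank '0 0 -0.008 0.03 -0.04 -0.95 0.8;0 0 -0.008 0.03 -0.04 -0.95 0.8;0 0 0 0 0 0 0.8'; done | grep -vE clock; python3 -c "from station import readout;print(readout.read_state()['moment'])"
```

```text
position: [0.5138, 0.0985, 0.1209]
eef_rot: [3.113, 0.049, 1.859]
wrist_force: [-0.6, -1.1, 3.3]
width: 0.0413
grasp_force: 25.0
position: [0.5146, 0.0985, 0.1203]
eef_rot: [3.094, 0.037, 1.478]
wrist_force: [1.5, -0.4, 1.1]
width: 0.0414
grasp_force: 25.0
position: [0.5155, 0.0982, 0.1197]
eef_rot: [3.08, 0.019, 1.098]
wrist_force: [3.8, -1.6, 0.9]
width: 0.0417
grasp_force: 25.0
position: [0.5162, 0.0977, 0.1191]
eef_rot: [3.075, -0.002, 0.718]
wrist_force: [5.6, -3.7, 0.3]
width: 0.0414
grasp_force: 25.0
position: [0.5165, 0.0974, 0.1189]
eef_rot: [3.075, -0.011, 0.567]
wrist_force: [4.3, -3.6, 0.4]
width: 0.0415
grasp_force: 25.0
[-0.74472457 -0.73453893 -0.03356686]
```

```bash
(python3 -m crank '0 0 0 0 0 0 0.3;0 0 0 0 0 0 0.3;0 0 0 0 0 0 0.3;0 0 0.4 0 0 0 0.3;0 0 1 0 0 0 0.3'
python3 -m crank '0 0 1 0 0 0 0.3;0 0 1 0 0 0 0.8;0 0 0 0 0 0 1') | grep pos
python3 - <<'E'
from h import *
st=readout.read_state(); r=R.from_euler('xyz',st['eef_rot']); a=r.as_matrix()[:,2]; v=np.cross(a,[0,0,-1])
print(st['position'],st['eef_rot'],"untilt units",v/.08,(np.array([.4785,.1437])-st['position'][:2])/.02, (2.243-(R.from_rotvec(v)*r).as_euler('xyz')[2])/.08)
E
```

```text
position: [0.5106, 0.0986, 0.1436]
position: [0.5152, 0.0989, 0.1888]
[0.51518063 0.0989268  0.18881334] [ 3.07765867 -0.01169507  0.56880983] untilt units [0.59430153 0.55308155 0.        ] [-1.83403158  2.23865977] 20.93205201963326
```

```bash
(python3 -m crank '0 0 0 0.2 0.18 0 1;0 0 0 0.2 0.18 0 1;0 0 0 0.2 0.18 0 1;0 0 0 0 0 1 1;0 0 0 0 0 1 1'
python3 -m crank '0 0 0 0 0 1 1;0 0 0 0 0 1 1;0 0 0 0 0 1 1;0 0 0 0 0 1 1;0 0 0 0 0 1 1'
python3 -m crank '0 0 0 0 0 1 1;0 0 0 0 0 1 1;0 0 0 0 0 1 1;0 0 0 0 0 1 1;0 0 0 0 0 1 1'
python3 -m crank '-0.36 0.45 0 0 0 1 1;-0.36 0.45 0 0 0 1 1;-0.36 0.45 0 0 0 1 1;-0.36 0.45 0 0 0 1 1;-0.36 0.45 0 0 0 1 1'
python3 -m crank '0 0 -0.5 0 0 1 1;0 0 -1 0 0 0 1;0 0 -1 0 0 0 1;0 0 -1 0 0 0 1;0 0 -0.6 0 0 0 1'
python3 -m crank '0 0 0 0 0 0 1')| tail -6
```

```text
clock: 22.15
position: [0.475, 0.1431, 0.1012]
eef_rot: [-3.134, 0.003, 2.008]
wrist_force: [-2.9, 0.6, 2.8]
width: 0.0005
grasp_force: 1.6
```

```bash
(python3 -m crank '0 0 0.4 0 0 0 1;0.15 0 0 0 0 1 1;0 0 0 0 0 1 1;0 0 0 0 0 0.9 1;0 0 -0.3 0 0 0 1'
python3 -m crank '0 0 -0.2 0 0 0 1;0 0 -0.1 0 0 0 1;0 0 0 0 0 0 1'
python3 -m crank '0 0 -0.1 0 0 0 1;0 0 0 0 0 0 1';python3 -m crank '0 0 -0.1 0 0 0 1;0 0 0 0 0 0 1')| grep -E "pos|rot|force: \["
```

```text
position: [0.4819, 0.1439, 0.1075]
eef_rot: [3.14, 0.008, 2.24]
wrist_force: [0.3, 0.2, -0.0]
position: [0.481, 0.1432, 0.0999]
eef_rot: [-3.14, 0.007, 2.24]
wrist_force: [0.7, -1.7, 4.5]
position: [0.4813, 0.1429, 0.0981]
eef_rot: [-3.14, 0.008, 2.24]
wrist_force: [1.6, -3.4, 5.9]
position: [0.4813, 0.143, 0.096]
eef_rot: [-3.14, 0.008, 2.24]
wrist_force: [2.0, -3.7, 5.9]
```

```bash
(python3 -m crank '0 0 -0.1 0 0 0 1;0 0 0 0 0 0 1'
python3 -m crank '0 0 -0.06 0 0 0 1;0 0 0 0 0 0 1';python3 -m crank '0 0 -0.04 0 0 0 1;0 0 0 0 0 0 1')| grep -E "pos|force: \["
```

```text
position: [0.4815, 0.1427, 0.0942]
wrist_force: [2.9, -4.6, 5.7]
position: [0.4816, 0.1427, 0.094]
wrist_force: [0.4, -4.4, 10.7]
position: [0.4816, 0.1427, 0.0939]
wrist_force: [-1.9, -5.3, 15.3]
```

Foot bears at about 15 N. Let the bubble settle and look.

```bash
python3 -m crank '0 0 0 0 0 0 1;0 0 0 0 0 0 1;0 0 0 0 0 0 1;0 0 0 0 0 0 1;0 0 0 0 0 0 1' >/dev/null; python3 -m crank '0 0 0 0 0 0 1;0 0 0 0 0 0 1;0 0 0 0 0 0 1;0 0 0 0 0 0 1;0 0 0 0 0 0 1'
python3 - <<'E'
from h import *
st=readout.read_state(); im=eyes.snapshot("wrist"); s=eyes.snapshot("side")
a=cv2.resize(im[60:300,240:400],(400,600),interpolation=cv2.INTER_CUBIC); b=cv2.resize(s[170:350,230:350+10*1],(400,600),interpolation=cv2.INTER_CUBIC)
cv2.imwrite("pics/w7c.png",np.hstack([a,b]))
E
```

```text
clock: 24.95
position: [0.4816, 0.1427, 0.0939]
eef_rot: [-3.14, 0.009, 2.241]
wrist_force: [-2.2, -4.8, 15.0]
width: 0.0008
grasp_force: 7.5
```

View pics/w7c.png

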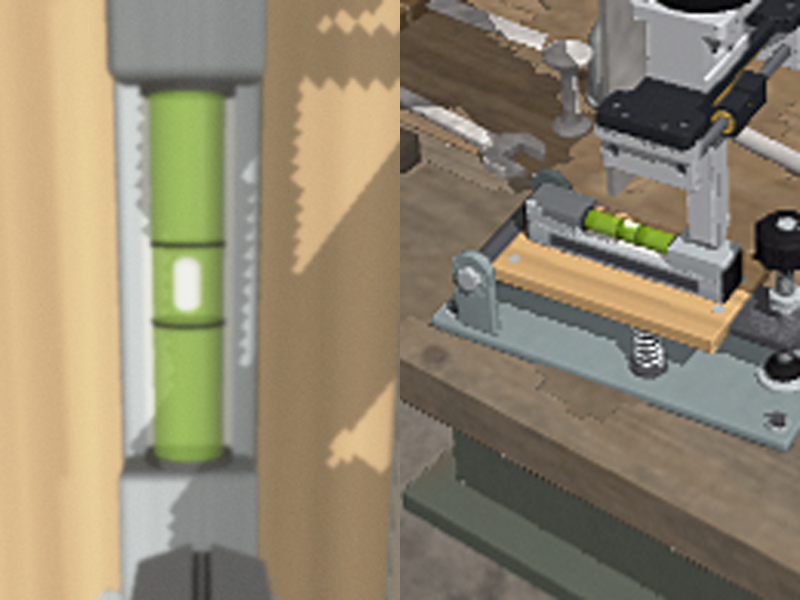

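The bubble runs from crop row 258 to 311, centre 284.5. The lines are at rows 244 and 324, so their midpoint is 284 and the bubble is centred. The fingers press the foot-end land at 15 N, clear of the glass.

```bash
python3 -c "from station import ticket;print(ticket.hand_in())"
```

```text
the job is handed in; nothing more can be done
None
```

The job is handed in: the level lies lengthwise on the leaf, the knob is wound about 1.68 rad clockwise, and the bubble is centred while the arm still presses the foot-end land at about 15 N.

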